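# Open the cutlery box past its spring catch

## Task

Open the wooden cutlery box on the window sill: press its sprung thumb pad down with the fingertips and, while it is held down, push the sliding lid by its rib past the catch until the lid is fully open and the catch has sprung back up behind it. Only press and push: the box stays standing where it is, neither lifted nor shoved along, and the things around it are left alone.

Things in the scene. Friction and masses are not known exactly. Their poses are not given: they have to be found in the camera images.
- box: loose wooden cutlery box, 3 kg, 130 mm (its x) by 260 mm (y), walls 72 mm tall. Origin: centre of its underside; z up; +y is the way the lid slides open. At y = -130 to -40 mm a low deck (top 44 mm up) carries the catch; the rest is an open compartment, hollow down to 10 mm above the sill, under the lid.
- lid (a joint): lid travel along the box's +y, m: 0 shut (start 0 to 0.003), 0.090 fully open (end stop). Wooden plate 124 mm wide, 8 mm thick, top 81 mm above the sill; shut it covers box y = -38 to +130 mm. Cannot come off. Friction 1 to 2 N, 2 N more while riding over the catch. Steel ears 20 mm long stick out at its two rear corners.
- lid_rib (a point): middle of the rear face of the lid's finger rib, the face to push towards the box's +y. A wooden bar 100 mm long (box x), 12 mm thick, along the lid's rear edge, from 81 to 101 mm above the sill; rear faces of rib and plate are flush. At box y = -38 mm when shut; moves with the lid.
- catch (a joint): how far the spring catch is pressed down, m: 0 up, 0.014 fully down; takes 2.5 N to start, 7 N fully down, springs back. A steel piece: thumb pad and two side arms with upright teeth ahead of the lid's ears. Up, it stops the lid at 4 mm; pressed 10 mm or more the ears slide over it and keep it down; past 36 mm of lid travel it can spring up behind them.
- pad_top (a point): centre of the top of the catch's flat steel thumb pad, 56 mm (box x) by 72 mm (y), behind the lid: box y = -116 to -44 mm, centre -80. Top 84 mm above the sill when up, 70 mm fully down, where it lies below the lid's rear face, so a fingertip can slide along it to the lid keeping it down.
- salt: small glass salt jar with a white cap, 44 mm across, 85 mm tall; a bystander, to be left alone. Origin: centre of its underside.
- spice: small glass spice jar with a paper label and steel cap, 48 mm across, 80 mm tall; a bystander, to be left alone. Origin: centre of its underside.
- mug: white mug, 80 mm across, 90 mm tall; a bystander, to be left alone. Origin: centre of its underside.
- spoon: steel spoon, about 180 mm long, lying flat; a bystander, to be left alone. Origin: on its underside.
- tumbler: glass tumbler, 68 mm across, 110 mm tall; a bystander, to be left alone. Origin: centre of its underside.

How it is judged (in metres and radians):
On the way, in this order (a step that is already met when the one before it is completed fails the run):
1. the catch is pressed down (10 mm or more) while the lid is still shut (value of joint catch above 0.01 m and value of joint lid below 0.008 m), for 0.05 s.
2. the lid is pushed over the catch (lid 12 mm open) while the catch is down (value of joint catch above 0.008 m and value of joint lid above 0.012 m), for 0.05 s.
At the end, for the whole second after the job is handed in: The lid is at least 83 mm open of its 90 mm and at rest, the catch is up again (within 3 mm), and the box stands level within 40 mm of where it was (value of joint lid above 0.083 m and velocity of joint lid between -0.005 and 0.005 m/s and value of joint catch below 0.003 m and distance of box from where it was at the start of the episode below 0.04 m and angle between box's own z axis and vertical below 0.05 rad); the robot touches nothing.
It fails at once if the box is lifted (10 mm) or tipped (height (world z) of box above 0.01 m or angle between box's own z axis and vertical above 0.12 rad).
It fails at once if the box is shoved more than 40 mm from its place (distance of box from where it was at the start of the episode above 0.04 m).
It fails at once if a bystander is moved more than 30 mm, lifted or knocked over (distance of any of salt, spice, mug, spoon, tumbler from where it was at the start of the episode above 0.03 m or angle between any of salt, spice, mug, tumbler's own z axis and vertical above 0.35 rad or height (world z) of any of salt, spice, mug, spoon, tumbler above 0.015 m).
It also fails if it takes over 40 s, if anything falls off the work surface, if the arm or the gripper's body presses on something with over 40 N, if the wrist force passes 120 N, or if a joint passes its speed limit or range.

## Robot

A 6-joint arm with a two-finger parallel gripper is mounted at the origin on the work surface. World frame = base frame: x ahead of the robot, y to its left, z up, the work surface at z = 0. Lengths are in mm, angles in degrees, forces in N, time in s.
With the tool pointing down it reaches from about 300 to 850 mm from the base axis. Payload 4.2 kg.
Tool frame: the origin (TCP) lies at the very end of the fingers, on their centre line; the grasp point (between the pads) lies 19 mm behind it (env.grasp_offset is the distance from the TCP to the grasp point, in mm); z points along the fingers, y is the line along which they close (so a half turn about z gives the same grasp; the last joint's range is limited). The gripper opens to 91 mm and grips with 3 to 60 N. Pads are 32 mm wide; open, the fingers measure 118 mm over their backs; the gripper's body (76 mm by 178 mm) begins 60 mm behind the grasp point.
Start: joints at [-70.989, 18.312, 89.639, -0, 72.044, -1.146], TCP at [198.142, -539.799, 213.976] pointing down, gripper open.
Joint ranges: [-177.97, 177.97], [-48.28, 115.42], [12.27, 149.76], [-77.06, 257.06], [2.81, 150.46], [-146.56, 146.56]. Speed limits (degrees/s): [147.25, 147.25, 180, 180, 180, 180].

## Interface

Orientations are given as [roll, pitch, yaw] about the fixed x, y, z axes, in that order (R = Rz(yaw) Ry(pitch) Rx(roll)).
In Python, from workcell import env gives the robot as it stands. The module is installed in compiled form; this text tells all that it offers.
- The arm moves only by the tool send_rows, never from a script. Its argument "motion" is a list of rows, each an object of numbers: "tx", "ty", "tz": the shift along the tool's x, y, z in units of 500 mm (1.0 is 500 mm); "rx", "ry", "rz": the turn, a rotation vector about the tool's x, y, z in units of 30 degrees (1.0 is 30 degrees); "gripper": the closure, from -1 (fully open) to 1 (shut). In form: [{"tx": .., "ty": .., "tz": .., "rx": .., "ry": .., "rz": .., "gripper": ..}, ...]. A call has 1 to 12 rows; each row shifts and turns the commanded pose from where the row before left it, along the tool's axes as they then stand; what a row does not reach is not made up. A row lasts 1/8 s, in which the tool goes at most 62.5 mm and 10.7 degrees, less where a joint would pass 70% of its speed; a pose out of reach is approached as far as the arm can. A call with a number of a shift or a turn outside -1 to 1 is refused whole. A call with a gripper value outside its range is refused whole. The fingers move at their own pace and stop on an object; "grip_force" is the grip in N (left out, the last holds). Time passes only in rows, so rows that do not move let the fingers close. It gives the time, the measured TCP pose, the force, the opening and the grip force at its end, in the units of the state.
- env.state(): the state, without advancing time (a new reading comes with each control period).
- env.grab_frame(name): name is "scene" or "top" or "wrist"; returns a dict with "frame" (480x640x3 uint8, red, green, blue), "vertical_fov" (degrees; the focal length in pixels is half the picture's height over the tangent of half this angle, whatever the lens; pixels are square), "cx", "cy" (the principal point, pixels), "rvec" (rotation vector, rad) and "tvec" (3), from world to camera coordinates, as OpenCV has them; the wrist camera has in their place "T_tool_cam" (4x4, takes a point from camera to tool coordinates, whose origin is the TCP and whose axes are the flange's). Camera axes: x right, y down, z forward; pixel columns grow to the right and rows downward; lengths in mm; the calibration is good to about 2 mm. A picture is of the moment at which its call begins: read the wrist's pose just before it. There is no depth.
- env.job_done(): hands the job in; it is judged then, once.
The state is a dict: "time_s": time; "qpos": joint angles; "qvel": joint speeds; "effort": joint torques, N m; "ee_pos": TCP position; "ee_rot": TCP orientation; "force": force on the tool from outside, world axes, zero at the start; "torque": the same for the moment, N m; "gripper_width": finger opening in mm; "gripper_force": force on a finger pad.
Only numpy, scipy, OpenCV 4.12 (cv2) and the standard library are available. Lean on these libraries where they do the work, as an engineer would, in place of code of your own. Each camera call takes 0.05 s, during which the arm holds its last target. There are 200 camera calls.

## Working session

There is one attempt and no reset: what is moved stays moved. The work goes in short steps, Python scripts to look and compute and a tool call to move; the robot and the scene stay as the last step left them, time stands still between calls to the robot, and variables do not carry over. Pictures are saved under pics/ and viewed, at most 10 in all, crops included, and the job is handed in when it is done.

Besides the shell and the picture viewer there is one more tool, called after "Emit:" in YAML: its name, and indented under it one key for each argument. send_rows: Moves the arm, as the interface text tells. Shifts and turns lie within -1 to 1; 1 stands for 500 mm of shift or 30 degrees of turn. Its arguments: {"type":"object","properties":{"motion":{"type":"array"},"grip_force":{"type":"number"}},"required":["motion"]}

```bash
mkdir -p pics; cat > h.py <<'E'
import numpy as np, cv2
from workcell import env
from scipy.spatial.transform import Rotation as Rn
def cam(name):
    s=env.state(); f=env.grab_frame(name); im=f["frame"]
    fl=240/np.tan(np.radians(f["vertical_fov"])/2)
    K=np.array([[fl,0,f["cx"]],[0,fl,f["cy"]],[0,0,1]])
    if "rvec" in f:
        R=cv2.Rodrigues(np.array(f["rvec"],float))[0].T; o=-R@np.array(f["tvec"],float).ravel()
    else:
        T=np.eye(4);T[:3,:3]=Rn.from_euler('xyz',s["ee_rot"],degrees=True).as_matrix();T[:3,3]=s["ee_pos"]
        M=T@np.array(f["T_tool_cam"]); R=M[:3,:3];o=M[:3,3]
    return im,K,R,o
def plane(c,uv,z):
    _,K,R,o=c; d=R@np.linalg.inv(K)@np.array([uv[0],uv[1],1.]); return o+d*(z-o[2])/d[2]
def proj(c,p):
    _,K,R,o=c; q=K@R.T@(np.array(p,float)-o); return q[:2]/q[2]
def tri(c1,uv1,c2,uv2):
    A=[];b=[]
    for c,uv in((c1,uv1),(c2,uv2)):
        _,K,R,o=c;d=R@np.linalg.inv(K)@np.array([uv[0],uv[1],1.]);d/=np.linalg.norm(d);P=np.eye(3)-np.outer(d,d);A.append(P);b.append(P@o)
    x=np.linalg.lstsq(np.vstack(A),np.hstack(b),rcond=None)[0]
    return x, np.linalg.norm(A[0]@x-b[0])+np.linalg.norm(A[1]@x-b[1])
def save(c,n): cv2.imwrite(f"pics/{n}.png",c[0][:,:,::-1])
E
python3 - <<'E'
from h import *
for n in("scene","top"):
    c=cam(n);save(c,n+"0");print(n,c[3].round(),c[1][0,0], c[2][:,2])
print(env.state())
E
```

```text
scene [1036.  693.  577.] 485.95277844025725 [-0.49834754 -0.67422343 -0.54504358]
top [ 349.   96. 1228.] 584.5131874416176 [ 0.20776191  0.00752156 -0.97815051]
{'time_s': 0.1, 'qpos': array([-7.09902611e+01,  1.83459929e+01,  8.96974426e+01,  2.74168108e-04,
        7.20438767e+01, -1.14683847e+00]), 'qvel': array([-0.07561834, -0.10951685, -0.15196861, -0.05538565, -0.03174064,
       -0.02280163]), 'effort': array([-1.00742116e-03, -4.13338673e+01, -2.32512420e+01,  7.28487060e-02,
        4.22052224e-02, -6.26802171e-05]), 'ee_pos': array([ 197.98842503, -539.37266553,  213.23762747]), 'ee_rot': array([-1.79912710e+02, -2.00816625e-03,  2.01564911e+01]), 'force': array([-0.09291137, -0.03039982, -0.13554198]), 'torque': array([-0.00629763, -0.0112542 ,  0.01746091]), 'gripper_force': 0.0, 'gripper_width': 91.0816685508852}
```

View pics/scene0.png

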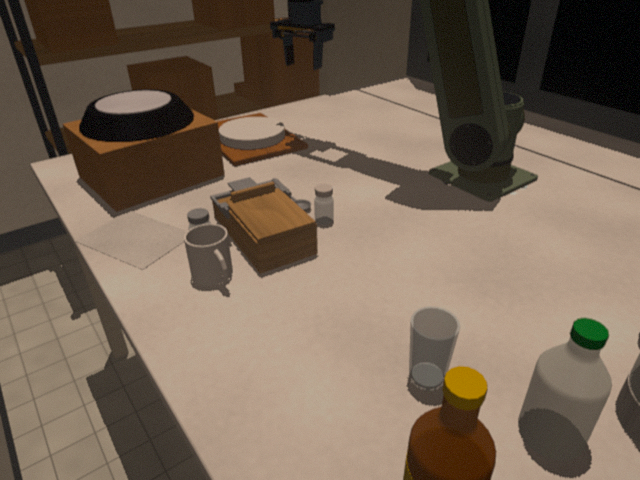

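View pics/top0.png

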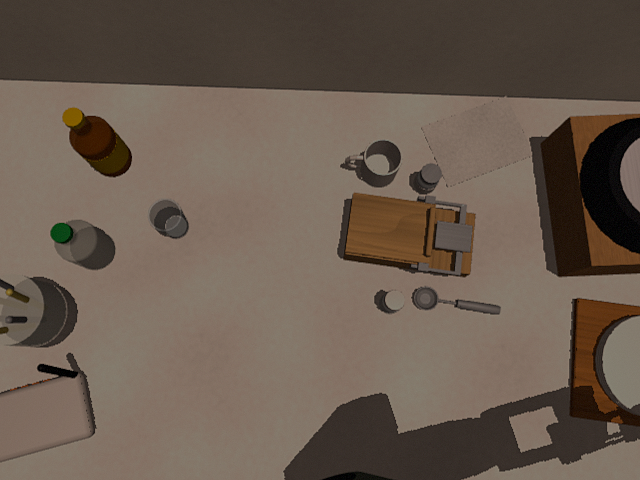

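The scene view shows the box at about (265,225), with its pad at (260,187). In the top view the lid is at (385,230) with its rib at x≈430, and the pad is at (453,236). The spice jar is at (429,178), the salt at (393,300) and the spoon at (455,301). Next I'll zoom in and measure.

```bash
python3 - <<'E'
from h import *
t=cam("top");s=cam("scene")
a=cv2.resize(t[0][180:290,330:490],None,fx=5,fy=5,interpolation=cv2.INTER_CUBIC)[:,:,::-1]
cv2.imwrite("pics/tz.png",a)
b=cv2.resize(s[0][165:285,180:340],None,fx=5,fy=5,interpolation=cv2.INTER_CUBIC)[:,:,::-1]
cv2.imwrite("pics/sz.png",cv2.convertScaleAbs(b,alpha=1.3))
for uv in((453,236),(430,232),(348,197)): print(plane(t,uv,84).round(1))
E
```

```text
[ 599.  -189.8   84. ]
[ 605.5 -143.9   84. ]
[672.1  21.8  84. ]
```

View pics/tz.png

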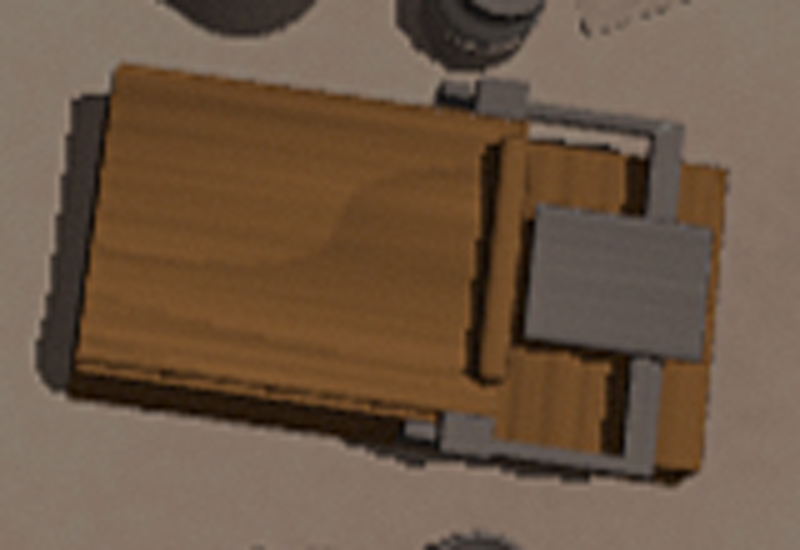

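View pics/sz.png

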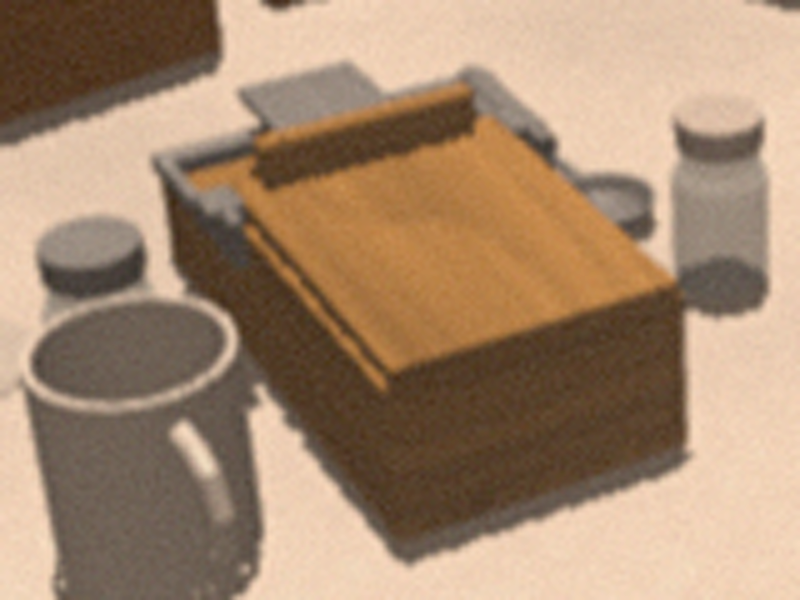

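The top zoom gives the pad corners (537,205), (713,226), (700,360), (525,342) and the lid's far edge (120,65)-(78,362). The scene zoom shows the same lid edge at (390,377)-(682,288) and the pad's rear edge at (240,93)-(348,64).

```bash
python3 - <<'E'
from h import *
t=cam("top");s=cam("scene")
T=lambda x,y:(330+(x+.5)/5-.5,180+(y+.5)/5-.5)
S=lambda x,y:(180+(x+.5)/5-.5,165+(y+.5)/5-.5)
for n,a,b in(("lidfarL",(120,65),(390,377)),("lidfarR",(78,362),(682,288)),("padrearL",(713,226),(240,93)),("padrearR",(700,360),(348,64))):
    print(n,*tri(t,T(*a),s,S(*b)))
pc=[plane(t,T(*p),84) for p in((537,205),(713,226),(700,360),(525,342))]
print(np.array(pc).round(1),np.mean(pc,0))
l=[plane(t,T(*p),81) for p in((120,65),(78,362))];r=[plane(t,T(*p),101) for p in((527,135),(500,382))]
print(np.array(l+r).round(1))
d=pc[0]+pc[3]-pc[1]-pc[2];print("yaw of +y",np.degrees(np.arctan2(d[1],d[0])))
d=np.mean(l,0)-np.mean(pc,0);print("yaw +y lid-pad",np.degrees(np.arctan2(d[1],d[0])),np.linalg.norm(d[:2]),"expect 210")
for n,p,z in(("spice",(429,172),80),("salt",(394,300),85)):print(n,plane(t,p,z).round())
print(env.state()["time_s"])
E
```

```text
lidfarL [685.2953302    8.95987498  77.56249321] 3.867116454104237
lidfarR [561.19135207  23.3440702   77.35337049] 3.508437474683693
padrearL [ 624.81733709 -229.88371161   82.20168667] 2.368615243200198
padrearR [ 570.90567554 -224.34535752   82.23298804] 5.104291236480156
[[ 629.5 -158.1   84. ]
 [ 623.4 -228.6   84. ]
 [ 568.4 -222.2   84. ]
 [ 573.2 -152.8   84. ]] [ 598.61498024 -190.43085825   84.        ]
[[ 682.7   10.4   81. ]
 [ 559.2   24.7   81. ]
 [ 653.8 -150.6  101. ]
 [ 553.6 -139.1  101. ]]
yaw of +y 85.5681630838843
yaw +y lid-pad 83.87953070105122 209.1811883465062 expect 210
spice [ 733. -144.   80.]
salt [467. -72.  85.]
0.3
```

Pad centre is at about (599,-190,84). Box +y points at a yaw of about 83.7°, and the triangulated heights (78, 82) roughly match the stated 81 and 84. I'll turn the tool so its y lies along the slide, close the fingers and approach.

Emit:
send_rows:
  motion:
    - {"rz":0.3,"gripper":1}
    - {"rz":0.3,"gripper":1}
    - {"rz":0.28,"gripper":1}
    - {"tx":0.065,"ty":-0.07,"gripper":1}
    - {"tx":0.065,"ty":-0.07,"gripper":1}
    - {"tx":0.065,"ty":-0.07,"gripper":1}
    - {"tx":0.065,"ty":-0.07,"gripper":1}
    - {"tx":0.065,"ty":-0.07,"gripper":1}
    - {"tx":0.065,"ty":-0.07,"gripper":1}
    - {"tx":0.065,"ty":-0.07,"gripper":1}
    - {"tx":0.065,"ty":-0.07,"gripper":1}
    - {"gripper":1}
  grip_force: 20

```text
invalid input at $.motion[0]: expected keys tx, ty, tz, rx, ry, rz, gripper
```

Emit:
send_rows:
  motion:
    - {"tx":0,"ty":0,"tz":0,"rx":0,"ry":0,"rz":0.3,"gripper":1}
    - {"tx":0,"ty":0,"tz":0,"rx":0,"ry":0,"rz":0.3,"gripper":1}
    - {"tx":0,"ty":0,"tz":0,"rx":0,"ry":0,"rz":0.28,"gripper":1}
    - {"tx":0.065,"ty":-0.07,"tz":0,"rx":0,"ry":0,"rz":0,"gripper":1}
    - {"tx":0.065,"ty":-0.07,"tz":0,"rx":0,"ry":0,"rz":0,"gripper":1}
    - {"tx":0.065,"ty":-0.07,"tz":0,"rx":0,"ry":0,"rz":0,"gripper":1}
    - {"tx":0.065,"ty":-0.07,"tz":0,"rx":0,"ry":0,"rz":0,"gripper":1}
    - {"tx":0.065,"ty":-0.07,"tz":0,"rx":0,"ry":0,"rz":0,"gripper":1}
    - {"tx":0.065,"ty":-0.07,"tz":0,"rx":0,"ry":0,"rz":0,"gripper":1}
    - {"tx":0.065,"ty":-0.07,"tz":0,"rx":0,"ry":0,"rz":0,"gripper":1}
    - {"tx":0.065,"ty":-0.07,"tz":0,"rx":0,"ry":0,"rz":0,"gripper":1}
    - {"tx":0,"ty":0,"tz":0,"rx":0,"ry":0,"rz":0,"gripper":1}
  grip_force: 20

```text
time_s: 1.8
ee_pos: [489.0, -287.7, 213.7]
ee_rot: [-180.0, -0.0, -6.0]
force: [-0.6, 0.3, 0.0]
gripper_width: 0.7
gripper_force: 0.0
```

Emit:
send_rows:
  motion:
    - {"tx":0.05,"ty":-0.054,"tz":0,"rx":0,"ry":0,"rz":0,"gripper":1}
    - {"tx":0.05,"ty":-0.054,"tz":0,"rx":0,"ry":0,"rz":0,"gripper":1}
    - {"tx":0.05,"ty":-0.054,"tz":0,"rx":0,"ry":0,"rz":0,"gripper":1}
    - {"tx":0.05,"ty":-0.054,"tz":0,"rx":0,"ry":0,"rz":0,"gripper":1}
    - {"tx":0,"ty":0,"tz":0,"rx":0,"ry":0,"rz":0,"gripper":1}

```text
time_s: 2.42
ee_pos: [599.0, -192.6, 213.4]
ee_rot: [180.0, 0.0, -6.1]
force: [0.2, -0.4, 0.1]
gripper_width: 0.4
gripper_force: 0.0
```

```bash
python3 - <<'E'
from h import *
w=cam("wrist");save(w,"w1");s=env.state();print(s["ee_pos"],s["ee_rot"],w[3])
print("expected pad centre px",proj(w,(599,-190,84)),"rib mid",proj(w,(604,-147,101)))
E
```

```text
[ 597.8947587  -193.55857471  213.51715189] [ 1.79961622e+02  6.97500286e-02 -6.19561313e+00] [ 670.18553443 -200.26228176  382.58851757]
expected pad centre px [311.13099414 229.08101848] rib mid [249.8583171  234.12922899]
```

View pics/w1.png

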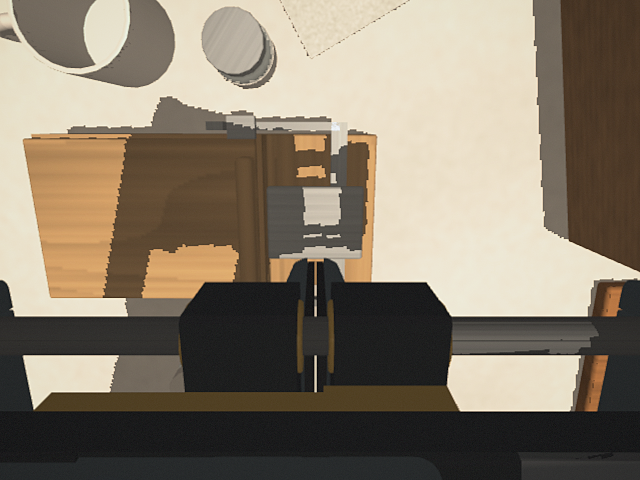

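The wrist view shows the pad at columns 267–363, rows 187–258, centred at (315,222). The expected centre was (311,229), so the estimate agrees within about 5 mm, and the box edges line up with the image. I'll go down to just above the pad, then press.

Emit:
send_rows:
  motion:
    - {"tx":0.006,"ty":0,"tz":0.08,"rx":0,"ry":0,"rz":0,"gripper":1}
    - {"tx":0,"ty":0,"tz":0.08,"rx":0,"ry":0,"rz":0,"gripper":1}
    - {"tx":0,"ty":0,"tz":0.07,"rx":0,"ry":0,"rz":0,"gripper":1}
    - {"tx":0,"ty":0,"tz":0.01,"rx":0,"ry":0,"rz":0,"gripper":1}
    - {"tx":0,"ty":0,"tz":0,"rx":0,"ry":0,"rz":0,"gripper":1}
    - {"tx":0,"ty":0,"tz":0,"rx":0,"ry":0,"rz":0,"gripper":1}

```text
time_s: 3.22
ee_pos: [602.1, -194.4, 95.9]
ee_rot: [179.9, -0.2, -6.3]
force: [0.8, -0.1, -0.2]
gripper_width: -0.1
gripper_force: 0.0
```

Emit:
send_rows:
  motion:
    - {"tx":0,"ty":0,"tz":0.01,"rx":0,"ry":0,"rz":0,"gripper":1}
    - {"tx":0,"ty":0,"tz":0.008,"rx":0,"ry":0,"rz":0,"gripper":1}
    - {"tx":0,"ty":0,"tz":0,"rx":0,"ry":0,"rz":0,"gripper":1}
    - {"tx":0,"ty":0,"tz":0,"rx":0,"ry":0,"rz":0,"gripper":1}

```text
time_s: 3.72
ee_pos: [601.2, -193.5, 84.9]
ee_rot: [180.0, 0.0, -6.2]
force: [0.1, 1.0, -0.2]
gripper_width: 0.0
gripper_force: 0.0
```

Emit:
send_rows:
  motion:
    - {"tx":0,"ty":0,"tz":0.01,"rx":0,"ry":0,"rz":0,"gripper":1}
    - {"tx":0,"ty":0,"tz":0,"rx":0,"ry":0,"rz":0,"gripper":1}
    - {"tx":0,"ty":0,"tz":0,"rx":0,"ry":0,"rz":0,"gripper":1}

```text
time_s: 4.1
ee_pos: [601.6, -193.7, 80.4]
ee_rot: [180.0, -0.1, -6.2]
force: [1.2, 0.5, 4.6]
gripper_width: 0.5
gripper_force: 1.8
```

Emit:
send_rows:
  motion:
    - {"tx":0,"ty":0,"tz":0.01,"rx":0,"ry":0,"rz":0,"gripper":1}
    - {"tx":0,"ty":0,"tz":0.004,"rx":0,"ry":0,"rz":0,"gripper":1}
    - {"tx":0,"ty":0,"tz":0,"rx":0,"ry":0,"rz":0,"gripper":1}
    - {"tx":0,"ty":0,"tz":0,"rx":0,"ry":0,"rz":0,"gripper":1}

```text
time_s: 4.6
ee_pos: [601.6, -193.7, 73.2]
ee_rot: [180.0, -0.1, -6.2]
force: [0.5, -0.3, 5.7]
gripper_width: 0.8
gripper_force: 2.9
```

Emit:
send_rows:
  motion:
    - {"tx":0,"ty":0,"tz":0.003,"rx":0,"ry":0,"rz":0,"gripper":1}
    - {"tx":0,"ty":0,"tz":0,"rx":0,"ry":0,"rz":0,"gripper":1}
    - {"tx":0,"ty":0,"tz":0,"rx":0,"ry":0,"rz":0,"gripper":1}

```text
time_s: 4.97
ee_pos: [601.6, -193.7, 71.8]
ee_rot: [180.0, -0.1, -6.2]
force: [0.1, 0.7, 6.4]
gripper_width: 0.8
gripper_force: 3.1
```

```bash
python3 - <<'E'
from h import *
for i in range(4):
    cam("top");s=env.state();print(s["ee_pos"].round(1),s["force"].round(1))
c=cam("scene");cv2.imwrite("pics/s2.png",cv2.convertScaleAbs(cv2.resize(c[0][165:285,180:340],None,fx=5,fy=5,interpolation=cv2.INTER_CUBIC)[:,:,::-1],alpha=1.3))
E
```

```text
[ 601.6 -193.7   71.9] [-0.   0.2  5.5]
[ 601.6 -193.7   71.9] [-0.2  0.2  6.3]
[ 601.6 -193.7   71.8] [0.2 0.7 5.7]
[ 601.6 -193.7   71.8] [ 0.1 -0.2  6.7]
```

View pics/s2.png

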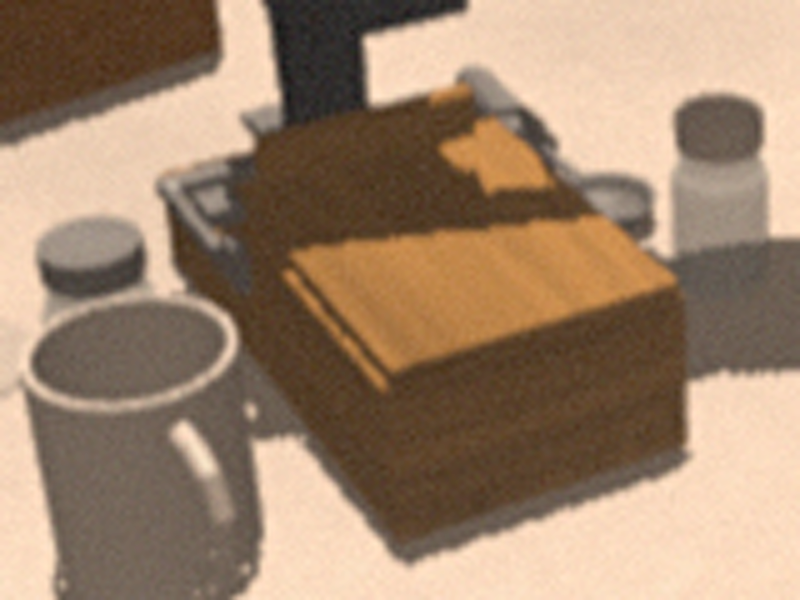

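The catch is pressed about 12 mm, the lid is still shut (front edge still at (390,377)-(682,288)), and the box has not moved. Next I slide forward.

Emit:
send_rows:
  motion:
    - {"tx":0,"ty":-0.01,"tz":0,"rx":0,"ry":0,"rz":0,"gripper":1}
    - {"tx":0,"ty":-0.01,"tz":0,"rx":0,"ry":0,"rz":0,"gripper":1}
    - {"tx":0,"ty":-0.01,"tz":0,"rx":0,"ry":0,"rz":0,"gripper":1}
    - {"tx":0,"ty":-0.01,"tz":0,"rx":0,"ry":0,"rz":0,"gripper":1}
    - {"tx":0,"ty":0,"tz":0,"rx":0,"ry":0,"rz":0,"gripper":1}

```text
time_s: 5.85
ee_pos: [603.8, -174.6, 72.0]
ee_rot: [179.9, -0.1, -6.2]
force: [-1.2, -1.8, 6.8]
gripper_width: 0.6
gripper_force: 3.1
```

Emit:
send_rows:
  motion:
    - {"tx":0,"ty":-0.008,"tz":0,"rx":0,"ry":0,"rz":0,"gripper":1}
    - {"tx":0,"ty":-0.008,"tz":0,"rx":0,"ry":0,"rz":0,"gripper":1}
    - {"tx":0,"ty":-0.008,"tz":0,"rx":0,"ry":0,"rz":0,"gripper":1}
    - {"tx":0,"ty":-0.008,"tz":0,"rx":0,"ry":0,"rz":0,"gripper":1}

```text
time_s: 6.35
ee_pos: [605.5, -159.5, 72.0]
ee_rot: [179.8, -0.1, -6.2]
force: [-0.6, -5.7, 6.2]
gripper_width: 0.5
gripper_force: 3.8
```

Emit:
send_rows:
  motion:
    - {"tx":0,"ty":-0.008,"tz":0,"rx":0,"ry":0,"rz":0,"gripper":1}
    - {"tx":0,"ty":-0.008,"tz":0,"rx":0,"ry":0,"rz":0,"gripper":1}
    - {"tx":0,"ty":-0.008,"tz":0,"rx":0,"ry":0,"rz":0,"gripper":1}
    - {"tx":0,"ty":-0.008,"tz":0,"rx":0,"ry":0,"rz":0,"gripper":1}

```text
time_s: 6.85
ee_pos: [607.2, -144.7, 72.3]
ee_rot: [179.7, -0.1, -6.2]
force: [-0.7, -7.8, 6.0]
gripper_width: -0.1
gripper_force: 4.9
```

```bash
python3 - <<'E'
from h import *
c=cam("scene");s=env.state();print(s["ee_pos"].round(1),s["force"].round(1))
cv2.imwrite("pics/s3.png",cv2.convertScaleAbs(cv2.resize(c[0][165:285,180:340],None,fx=5,fy=5,interpolation=cv2.INTER_CUBIC)[:,:,::-1],alpha=1.3))
E
```

```text
[ 607.3 -144.2   72.3] [-2.  -5.7  6.6]
```

View pics/s3.png

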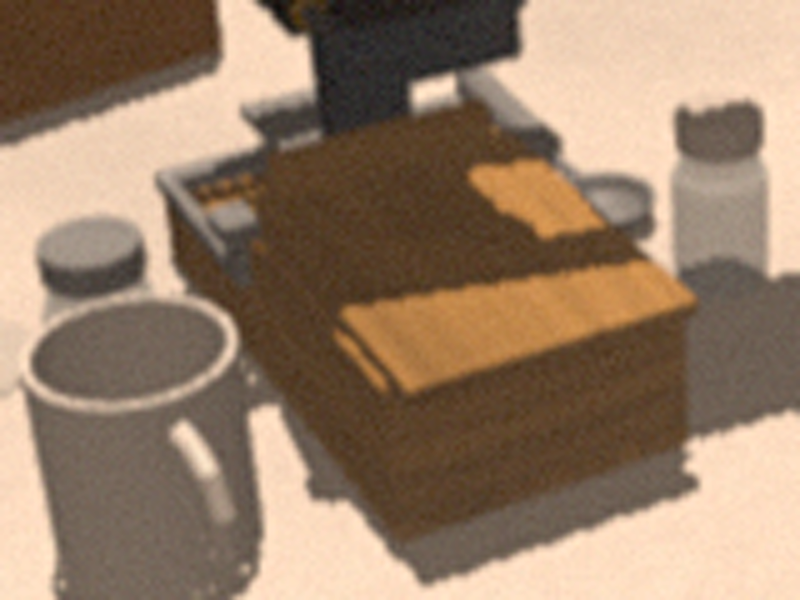

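The lid's front edge is now at (405,395)-(696,303), so the lid is opening. The box's lower front corner stays near (400,545).

```bash
python3 - <<'E'
from h import *
s=cam("scene");S=lambda x,y:(180+(x+.5)/5-.5,165+(y+.5)/5-.5)
for a,b in(((390,377),(405,395)),((682,288),(696,303))):print(plane(s,S(*b),81)-plane(s,S(*a),81))
E
```

```text
[ 1.71001521e+00  1.38501826e+01 -5.68434189e-14]
[ 2.27288792e+00  1.24241255e+01 -5.68434189e-14]
```

Emit:
send_rows:
  motion:
    - {"tx":0,"ty":-0.008,"tz":0,"rx":0,"ry":0,"rz":0,"gripper":1}
    - {"tx":0,"ty":-0.008,"tz":0,"rx":0,"ry":0,"rz":0,"gripper":1}
    - {"tx":0,"ty":-0.008,"tz":0,"rx":0,"ry":0,"rz":0,"gripper":1}
    - {"tx":0,"ty":-0.008,"tz":0,"rx":0,"ry":0,"rz":0,"gripper":1}
    - {"tx":0,"ty":-0.008,"tz":0,"rx":0,"ry":0,"rz":0,"gripper":1}

```text
time_s: 7.58
ee_pos: [608.6, -121.1, 70.7]
ee_rot: [-179.9, 0.1, -6.3]
force: [0.4, -1.6, 0.9]
gripper_width: 0.8
gripper_force: 0.7
```

Emit:
send_rows:
  motion:
    - {"tx":0,"ty":0,"tz":-0.024,"rx":0,"ry":0,"rz":0,"gripper":1}
    - {"tx":0,"ty":-0.01,"tz":0,"rx":0,"ry":0,"rz":0,"gripper":1}
    - {"tx":0,"ty":-0.01,"tz":0,"rx":0,"ry":0,"rz":0,"gripper":1}
    - {"tx":0,"ty":-0.01,"tz":0,"rx":0,"ry":0,"rz":0,"gripper":1}
    - {"tx":0,"ty":-0.01,"tz":0,"rx":0,"ry":0,"rz":0,"gripper":1}
    - {"tx":0,"ty":-0.01,"tz":0,"rx":0,"ry":0,"rz":0,"gripper":1}
    - {"tx":0,"ty":-0.01,"tz":0,"rx":0,"ry":0,"rz":0,"gripper":1}
    - {"tx":0,"ty":-0.01,"tz":0,"rx":0,"ry":0,"rz":0,"gripper":1}
    - {"tx":0,"ty":-0.01,"tz":0,"rx":0,"ry":0,"rz":0,"gripper":1}

```text
time_s: 8.7
ee_pos: [613.4, -81.9, 83.4]
ee_rot: [180.0, 0.0, -6.2]
force: [-0.1, -2.0, 0.8]
gripper_width: 0.4
gripper_force: 0.7
```

Emit:
send_rows:
  motion:
    - {"tx":0,"ty":-0.006,"tz":0,"rx":0,"ry":0,"rz":0,"gripper":1}
    - {"tx":0,"ty":-0.004,"tz":0,"rx":0,"ry":0,"rz":0,"gripper":1}
    - {"tx":0,"ty":0,"tz":0,"rx":0,"ry":0,"rz":0,"gripper":1}

```text
time_s: 9.07
ee_pos: [613.8, -76.9, 83.3]
ee_rot: [-180.0, 0.0, -6.2]
force: [0.5, 0.3, -0.2]
gripper_width: 0.5
gripper_force: 0.0
```

Emit:
send_rows:
  motion:
    - {"tx":0,"ty":-0.003,"tz":0,"rx":0,"ry":0,"rz":0,"gripper":1}
    - {"tx":0,"ty":-0.003,"tz":0,"rx":0,"ry":0,"rz":0,"gripper":1}
    - {"tx":0,"ty":-0.003,"tz":0,"rx":0,"ry":0,"rz":0,"gripper":1}

```text
time_s: 9.45
ee_pos: [614.2, -72.8, 83.3]
ee_rot: [180.0, 0.0, -6.2]
force: [-0.1, -1.0, -0.8]
gripper_width: 0.5
gripper_force: 0.6
```

Emit:
send_rows:
  motion:
    - {"tx":0,"ty":-0.003,"tz":0,"rx":0,"ry":0,"rz":0,"gripper":1}
    - {"tx":0,"ty":-0.002,"tz":0,"rx":0,"ry":0,"rz":0,"gripper":1}

```text
time_s: 9.7
ee_pos: [614.3, -71.5, 83.3]
ee_rot: [179.8, 0.0, -6.2]
force: [-1.4, -7.3, -1.1]
gripper_width: 0.5
gripper_force: 3.5
```

The force jumped to 7 N, so the lid is at its end stop. I'll back off and rise.

Emit:
send_rows:
  motion:
    - {"tx":0,"ty":0.01,"tz":0,"rx":0,"ry":0,"rz":0,"gripper":1}
    - {"tx":0,"ty":0.015,"tz":0,"rx":0,"ry":0,"rz":0,"gripper":1}
    - {"tx":0,"ty":0,"tz":-0.08,"rx":0,"ry":0,"rz":0,"gripper":1}
    - {"tx":0,"ty":0,"tz":-0.1,"rx":0,"ry":0,"rz":0,"gripper":1}
    - {"tx":-0.08,"ty":0,"tz":-0.08,"rx":0,"ry":0,"rz":0,"gripper":1}
    - {"tx":-0.11,"ty":0,"tz":0,"rx":0,"ry":0,"rz":0,"gripper":1}
    - {"tx":-0.11,"ty":0,"tz":0,"rx":0,"ry":0,"rz":0,"gripper":1}
    - {"tx":-0.11,"ty":0,"tz":0,"rx":0,"ry":0,"rz":0,"gripper":1}
    - {"tx":0,"ty":0,"tz":0,"rx":0,"ry":0,"rz":0,"gripper":1}

```text
time_s: 10.82
ee_pos: [405.8, -59.9, 213.6]
ee_rot: [-180.0, 0.1, -6.3]
force: [0.5, 0.5, 0.8]
gripper_width: 0.6
gripper_force: 0.0
```

```bash
python3 - <<'E'
from h import *
c=cam("scene");t=cam("top")
f=lambda i:cv2.convertScaleAbs(cv2.resize(i,(400,400),interpolation=cv2.INTER_CUBIC)[:,:,::-1],alpha=1.3)
cv2.imwrite("pics/end.png",np.hstack([f(c[0][155:295,190:330]),f(t[0][160:300,340:480])]))
print(env.state()["ee_pos"],env.state()["force"])
E
```

```text
[410.129419   -60.54975881 214.1597475 ] [ 0.10664614 -0.36590927  0.4832498 ]
```

View pics/end.png

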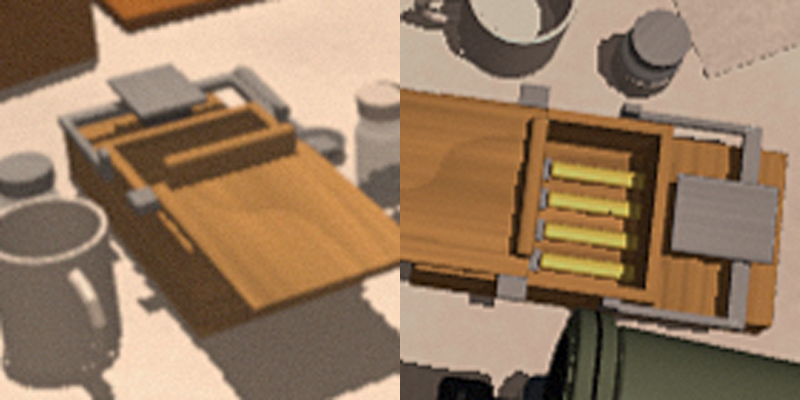

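In the final picture the lid is fully open (rib at (530,190) in the right half) and the pad is back up at (725,215). The box and jars are in place and the arm is clear.

```bash
python3 -c "
from workcell import env
print(env.job_done())"
```

```text
the job is handed in; nothing more can be done
None
```

The box is open and the job is handed in: the lid was pushed to its end stop with the catch sprung back up behind it, and the box and the things around it look unmoved in the last pictures; no verdict came back.

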